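# Tare the scale with the china bowl

### The arm

A 6-joint arm with a two-finger parallel gripper is mounted at the origin on the work surface. World frame = base frame: x ahead of the robot, y to its left, z up, the work surface at z = 0. Lengths are in mm, angles in rad, forces in N, time in s.
With the tool pointing down it reaches from about 350 to 925 mm from the base axis. Payload 6.4 kg.
Tool frame: the origin (TCP) lies between the finger pads, 19 mm behind the fingertips; this is the grasp point; z points along the fingers, y is the line along which they close (so a half turn about z gives the same grasp; the last joint's range is limited). The gripper opens to 94 mm and grips with 3 to 60 N. Pads are 16 mm wide; open, the fingers measure 119 mm over their backs; the gripper's body (75 mm by 177 mm) begins 78 mm behind the grasp point.
Start: joints at [1.068, 0.245, 1.558, -0, 1.339, -0.174], TCP at [209.887, 615.192, 224.255] pointing down, gripper open.
Joint ranges: [-3.13, 3.13], [-1.02, 2.26], [0.13, 2.54], [-0.95, 4.09], [0.21, 2.88], [-2.74, 2.74]. Speed limits (rad/s): [2.57, 2.57, 3.14, 3.14, 3.14, 3.14].

### API

Orientations are given as a rotation vector (axis times angle).
In Python, from bench import move_pose, move_straight, move_joints, gripper_open, close, sleep, inverse_kinematics, get_image, camera_info, IKError, sign_off, current_clock, current_qpos, current_dq, current_effort, current_tcp_pos, current_eef_rot, current_wrist_force, current_ft_torque, current_finger_gap, current_gripper_force gives the robot as it stands. The module is installed in compiled form; this text tells all that it offers. Calls block until the motion is done:
- move_pose(position, orientation): joint-space move of the TCP to a pose.
- move_straight(position, orientation=None, vel=150): straight line of the TCP; orientation=None keeps the orientation; vel is the mean speed in mm/s.
- move_joints(angles): joint-space move.
- gripper_open() and close(newtons=None): open the fingers fully, or close them until they stop; newtons is the grip in N (None keeps the last).
- sleep(seconds).
- inverse_kinematics(position, orientation): joint angles nearest the present ones, or None.
- get_image(name): name is "side" or "top" or "wrist"; returns the picture (384x512x3 uint8, blue, green, red); there is no depth.
- camera_info(name): a dict with "fovy" (degrees; the focal length in pixels is half the picture's height over the tangent of half this angle, whatever the lens; pixels are square), "cx", "cy" (the principal point, pixels), "dist" ([k1, k2, p1, p2, k3] as OpenCV has them; the pictures are not rectified), "R" (3x3) and "t" (3): a world point X has camera coordinates R X + t. Camera axes: x right, y down, z forward; pixel columns grow to the right and rows downward; lengths in mm; the calibration is good to about 2 mm. A picture is of the moment at which its call begins: read the wrist's pose just before it. camera_info takes no time and is no camera call; for the wrist camera it gives the pose at the moment of the call.
A pose or a line that the arm cannot do raises IKError and nothing moves.
- sign_off(): hands the job in; it is judged then, once.
Readings, each from a call of its own:
- current_clock(): time.
- current_qpos(): joint angles.
- current_dq(): joint speeds.
- current_effort(): joint torques, N m.
- current_tcp_pos(): TCP position.
- current_eef_rot(): TCP orientation.
- current_wrist_force(): force on the tool from outside, world axes, zero at the start.
- current_ft_torque(): the same for the moment, N m.
- current_finger_gap(): opening from 0.0 (shut) to 1.0 (fully open).
- current_gripper_force(): force on a finger pad.
Only numpy, scipy, OpenCV 4.12 (cv2) and the standard library are available. Lean on these libraries where they do the work, as an engineer would, in place of code of your own. Each camera call takes 0.05 s, during which the arm holds its last target. There are 200 camera calls.

### The job

Two kitchen scales of the same kind are in use on the table. Tare the one with the empty white china bowl on it: press its green key gently down with the fingertips, let it spring back, and take the hand well clear. Leave its other keys and weighing plate alone, do not touch or shift the bowl, the blue tub, the brush or the petal dish, do not touch the other scale, which is in the middle of a weighing, and do not push the scales about.

Things in the scene. Friction and masses are not known exactly. Their poses are not given: they have to be found in the camera images.
- bowl_scale: Flat white kitchen scale, 240 mm (x) by 180 mm (y), loose, about 1 kg. Origin: centre of its underside on the table, z up; the -x end, towards the robot, has a grey key panel 22 mm high. Keys in a row at x = -99 mm: power (red) y = +54, unit (black) y = 0, tare (green) y = -54 mm. Steel plate on top. This one carries the china bowl; it may be left or right.
- bowl_scale_tare_top (a point): Centre of the top face of the green tare key of the scale with the china bowl, 28 mm above the table while the key is up; it moves down with the key. Axes as the scale's.
- bowl_scale_tare (a joint): The green tare key of the scale with the china bowl. Push key 20 mm (scale x) by 28 mm (y), 6 mm proud of its panel. Value in m: 0 up, 0.005 fully down. Sprung: begins to give at about 2 N, 1.5 mm (enough to register) takes about 4 N, fully down takes 8 N and is a hard stop; springs back up by itself.
- bowl_scale_power (a joint): The red power key of the same scale, to be left alone. Push key 20 mm (scale x) by 28 mm (y), 6 mm proud of its panel. Value in m: 0 up, 0.005 fully down.
- bowl_scale_unit (a joint): The black unit key of the same scale, to be left alone. Push key 20 mm (scale x) by 28 mm (y), 6 mm proud of its panel. Value in m: 0 up, 0.005 fully down.
- bowl_scale_plate: The steel weighing plate of the scale with the china bowl, 166 by 172 mm, centred 34 mm to +x of the scale's origin, so it begins 50 mm beyond the row of keys. Origin: centre of its underside, 22 mm above the table; its top is 6 mm higher. Axes as the scale's.
- china_bowl: Empty white china bowl with small painted flowers, rim 138 mm across, 56 mm high, loose on the weighing plate (rim 84 mm above the table). Origin: centre of its foot.
- tub_scale: Flat white kitchen scale, 240 mm (x) by 180 mm (y), loose, about 1 kg. Origin: centre of its underside on the table, z up; the -x end, towards the robot, has a grey key panel 22 mm high. Keys in a row at x = -99 mm: power (red) y = +54, unit (black) y = 0, tare (green) y = -54 mm. Steel plate on top. This one carries the blue tub.
- tub_scale_power (a joint): The red power key of the scale with the blue tub, to be left alone. Push key 20 mm (scale x) by 28 mm (y), 6 mm proud of its panel. Value in m: 0 up, 0.005 fully down.
- tub_scale_unit (a joint): The black unit key of the scale with the blue tub, to be left alone. Push key 20 mm (scale x) by 28 mm (y), 6 mm proud of its panel. Value in m: 0 up, 0.005 fully down.
- tub_scale_tare (a joint): The green tare key of the scale with the blue tub, to be left alone. Push key 20 mm (scale x) by 28 mm (y), 6 mm proud of its panel. Value in m: 0 up, 0.005 fully down.
- blue_tub: Round blue plastic tub of biscuits, 116 mm across, 62 mm high, loose on the other scale's plate (rim 90 mm above the table). Origin: centre of its underside.
- pastry_brush: Pastry brush with a blue handle, 200 mm long, 42 mm wide, 20 mm high, lying loose on the table beside one of the scales. Origin: middle of its length, on the table; x runs along it from handle to bristles.
- petal_dish: Small white dish of flower petals, 72 mm across, 38 mm high, loose on the table beside one of the scales. Origin: centre of its underside.
Things that resemble listed ones, but are neither listed nor needed, are in the scene too. What is meant by the blue_tub is not pink or red, and is the larger of those in its own colour.

How it is judged:
By the outcome, as a careful person would: the job done as asked, in the order asked, and still so for the second after the job is handed in, with the robot touching nothing.
It also fails if it takes over 32 s, if anything falls off the work surface, if the arm or the gripper's body presses on something with over 40 N, if the wrist force passes 120 N, or if a joint passes its speed limit or range.

## Working session

There is one attempt and no reset: what is moved stays moved. The work goes in short steps, each a Python script; the robot and the scene stay as the last script left them, time stands still between calls to the robot, and variables do not carry over. Pictures are saved under pics/ and viewed, at most 10 in all, crops included, and the job is handed in when it is done.

```bash
mkdir -p pics
python3 - <<'E'
from bench import *
import cv2
for n in("top","side"):
    cv2.imwrite(f"pics/{n}1.png",get_image(n)); print(n,camera_info(n))
print(current_clock(),current_eef_rot())
E
```

```text
top {'fovy': 50.8434176200869, 'cx': 248.03581245810426, 'cy': 189.1298600522586, 'dist': array([-0.00597261,  0.        ,  0.        ,  0.        ,  0.        ]), 'R': array([[ 0.00352321, -0.99998813,  0.00336651],
       [-0.99740844, -0.003756  , -0.07184918],
       [ 0.07186097, -0.00310464, -0.99740983]]), 't': array([   5.25325385,  557.25162446, 1153.43394941])}
side {'fovy': 49.78347506766646, 'cx': 251.47898896551774, 'cy': 193.54680783866067, 'dist': array([0.05122724, 0.        , 0.        , 0.        , 0.        ]), 'R': array([[ 0.71546982, -0.69854872, -0.01151592],
       [-0.53951293, -0.54195899, -0.644365  ],
       [ 0.44387919,  0.4672367 , -0.76463137]]), 't': array([-376.92314591,  334.06559724,  818.18226962])}
0.1 [-5.14085122e-01 -3.09861663e+00  2.47359400e-03]
```

View pics/top1.png

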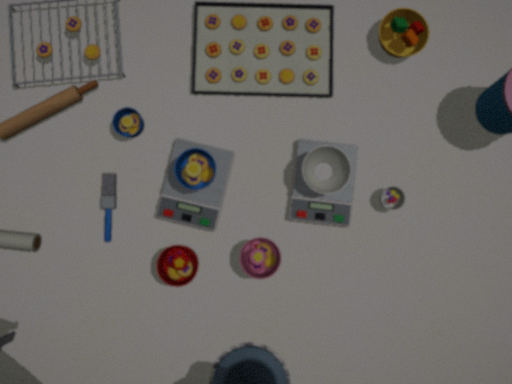

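View pics/side1.png

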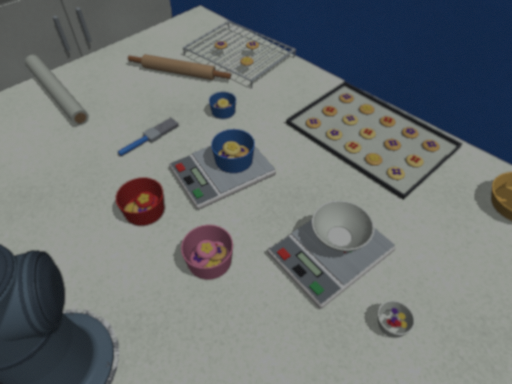

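The top picture shows two scales. The left one (195,183) carries the blue tub, with its green key at (204,222). The right one (323,183) carries the white bowl, with its green key at (339,219) and red key at (300,214). The white things are the bowl (326,171) and the petal dish (392,198). Only the bowl is on a scale, so the right scale is the one. Next I measure the keys and confirm with a crop.

```bash
cat > h.py <<'E'
import numpy as np, cv2
from bench import *
def blob(img,col,roi):
    x0,y0,x1,y1=roi; c=img[y0:y1,x0:x1].astype(float); b,g,r=c[...,0],c[...,1],c[...,2]
    w=np.clip((g-np.maximum(r,b)) if col=='g' else (r-np.maximum(g,b)),0,None)
    w=np.where(w>0.35*w.max(),w,0); ys,xs=np.nonzero(w)
    return np.array([(w[ys,xs]*xs).sum(),(w[ys,xs]*ys).sum()])/w.sum()+[x0,y0], len(xs)
def cam(ci):
    f=192/np.tan(np.radians(ci['fovy']/2)); return np.array([[f,0,ci['cx']],[0,f,ci['cy']],[0,0,1]])
def ray(ci,p):
    q=cv2.undistortPoints(np.array([[p]],float),cam(ci),ci['dist'])[0,0]
    return -ci['R'].T@ci['t'], ci['R'].T@np.array([q[0],q[1],1])
def onplane(ci,p,z):
    o,d=ray(ci,p); return o+d*(z-o[2])/d[2]
E
python3 - <<'E'
from h import *
rois={'top':{'g':(328,210,350,228),'r':(290,206,310,222)},'side':{'g':(304,276,332,300),'r':(272,244,294,264)}}
for n in rois:
    im=cv2.imread(f'pics/{n}1.png'); ci=camera_info(n); P={}
    for c in 'gr':
        p,k=blob(im,c,rois[n][c]); P[c]=onplane(ci,p,27.5); print(n,c,p,k,P[c])
    d=P['r']-P['g']; print(np.hypot(*d[:2]),np.degrees(np.arctan2(-d[0],d[1])))
a=cv2.imread('pics/top1.png')[130:235,270:410]; cv2.imwrite('pics/crop.png',cv2.resize(a,None,fx=5,fy=5,interpolation=cv2.INTER_CUBIC))
E
```

```text
top g [338.4157754  217.97816399] 67 [ 474.52339657 -252.8051495    27.5       ]
top r [301.32278978 213.62986248] 68 [ 486.63617313 -146.16808189   27.5       ]
107.32280067053762 -6.480383231313014
side g [316.2926045  287.56538049] 115 [ 471.08770742 -255.62122813   27.5       ]
side r [283.36779324 253.3861119 ] 99 [ 483.46647014 -148.67030583   27.5       ]
107.66491325983404 -6.602177365110878
```

View pics/crop.png

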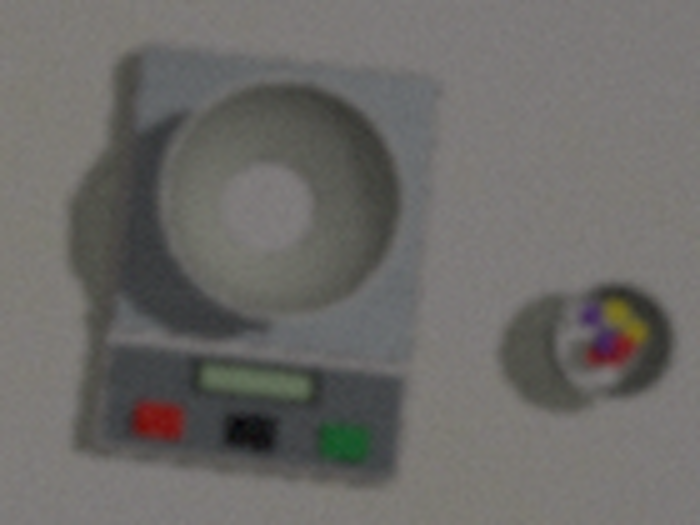

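The crop confirms it: the right-hand scale carries the empty white bowl, and its green tare key is on the right at crop (345,441), next to black (250,432) and red (158,421). The two cameras differ by about 3 mm, so I'll close the gripper, hover and refine with the wrist camera.

```bash
cat >> h.py <<'E'
def rot(yaw):  # tool down, tool y along scale y
    a=(np.pi+yaw)/2; return np.pi*np.array([np.cos(a),np.sin(a),0])
E
python3 - <<'E'
from h import *
R=rot(np.radians(-6.5)); p=[472.8,-254.2,170]
print(inverse_kinematics(p,R))
close(10); move_pose(p,R)
print(current_clock(),current_tcp_pos(),current_finger_gap(),current_qpos())
ci=camera_info('wrist'); im=get_image('wrist'); cv2.imwrite('pics/w1.png',im); print(ci)
for k in 'gr':
    q,n=blob(im,k,(0,0,512,384)); print(k,q,n,onplane(ci,q,27.5))
E
```

```text
[-0.70464039  0.03706973  1.8926398   0.          1.21188313 -2.16199031]
4.7 [ 473.09423945 -253.74933142  170.03620721] 0.002856441790004036 [-7.03667860e-01  3.70913824e-02  1.89254639e+00  9.61028667e-05
  1.21190071e+00 -2.16191813e+00]
{'fovy': 58.522015545804926, 'cx': 260.0787548144878, 'cy': 187.75934729441965, 'dist': array([-0.07875114,  0.        ,  0.        ,  0.        ,  0.        ]), 'R': array([[ 1.11731053e-01,  9.93738070e-01,  9.05193097e-04],
       [ 9.56666710e-01, -1.07809321e-01,  2.70492062e-01],
       [ 2.68895848e-01, -2.93563949e-02, -9.62721780e-01]]), 't': array([ 198.3900248 , -492.80853048,  204.8988014 ])}
g [277.57427732 190.37412106] 1383 [ 483.07491142 -237.77755246   27.5       ]
r [304.18546764 196.49493099] 989 [ 491.71255844 -213.84751883   27.5       ]
```

View pics/w1.png

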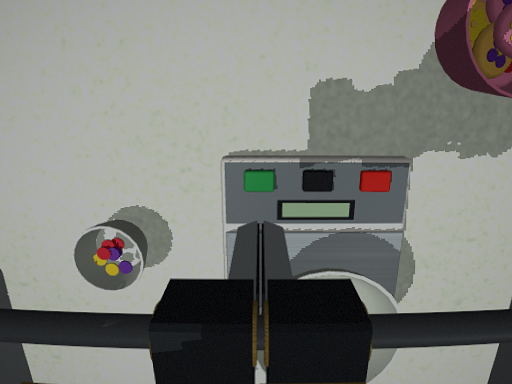

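The wrist view shows green at (259,180), black at (318,180) and red at (376,181), with the fingers hanging clear. I recompute with tight regions.

Run:
```python
from h import *
im=cv2.imread('pics/w1.png'); ci=camera_info('wrist'); P={}
for k,r in (('g',(235,163,285,197)),('r',(352,163,400,197))):
    q,n=blob(im,k,r); P[k]=onplane(ci,q,27.5); print(k,q,n,P[k])
d=P['r']-P['g']; print(np.hypot(*d[:2]),np.degrees(np.arctan2(-d[0],d[1])))
```

```text
g [258.57569398 180.90415827] 625 [ 472.15980903 -254.15183863   27.5       ]
r [375.11220347 181.01750813] 632 [ 484.2317199  -147.44534484   27.5       ]
107.38718195635917 -6.454538241296574
```

Run:
```python
from h import *
R=rot(np.radians(-6.45)); xy=[472.3,-254.2]
move_straight(xy+[60],R,vel=100); sleep(.3)
f0=np.mean([current_wrist_force()[2] for _ in range(5)]); print(current_clock(),f0,current_tcp_pos())
z=52.
while z>43.2:
    move_straight(xy+[z],R,vel=15); sleep(.1)
    f=current_wrist_force()-[0,0,f0]; print(z,current_tcp_pos().round(2),f.round(2))
    if f[2]>5.3: break
    z-=.5 if z<49 else 1
sleep(.2); print('hold',current_wrist_force()[2]-f0)
move_straight(xy+[60],R,vel=40); move_straight(xy+[230],R,vel=150); sleep(.3)
print(current_clock(),current_tcp_pos(),current_wrist_force())
cv2.imwrite('pics/w2.png',get_image('wrist')); im=get_image('top'); cv2.imwrite('pics/top2.png',im)
```

```text
6.3 1.0250378953457433 [ 472.48191602 -254.32315463   60.34301319]
52.0 [ 472.4  -254.26   52.1 ] [-0.73  0.41 -1.32]
51.0 [ 472.31 -254.2    51.01] [-0.15  0.1  -1.18]
50.0 [ 472.29 -254.18   49.95] [-0.07  0.87 -0.69]
49.0 [ 472.28 -254.2    48.98] [ 1.05  0.18 -0.86]
48.0 [ 472.29 -254.18   47.97] [ 0.03  0.14 -0.83]
47.5 [ 472.27 -254.19   47.47] [-0.53 -0.21 -0.86]
47.0 [ 472.39 -254.29   47.12] [-0.19  0.98 -0.94]
46.5 [ 472.38 -254.26   46.64] [ 0.17 -0.78  1.89]
46.0 [ 472.38 -254.28   46.11] [ 0.35 -0.    1.59]
45.5 [ 472.43 -254.28   45.61] [-0.63  0.6   2.37]
45.0 [ 472.38 -254.27   45.11] [-1.21 -0.28  3.11]
44.5 [ 472.4  -254.29   44.6 ] [-0.06 -0.41  4.07]
44.0 [ 472.4  -254.28   44.14] [-0.41  0.52  3.91]
43.5 [ 472.41 -254.29   43.7 ] [-0.45  0.55  4.82]
hold 3.929334776631932
13.975 [ 472.15297052 -254.09375546  229.527106  ] [-0.86008012 -0.21917588 -0.23231364]
```

Run:
```python
from h import *
move_pose([300,-420,260],rot(np.radians(-6.45))); sleep(.3)
im=get_image('top'); cv2.imwrite('pics/top3.png',im); s=get_image('side'); cv2.imwrite('pics/side3.png',s)
ci=camera_info('top')
for k,r in (('g',(328,210,350,228)),('r',(290,206,310,222))): print(k,onplane(ci,blob(im,k,r)[0],27.5))
print(current_clock())
cv2.imwrite('pics/cmp.png',np.hstack([im[100:300,100:500],cv2.imread('pics/top1.png')[100:300,100:500]]))
```

```text
g [ 474.44158319 -252.70871072   27.5       ]
r [ 486.61823527 -146.1230019    27.5       ]
15.425
```

View pics/cmp.png

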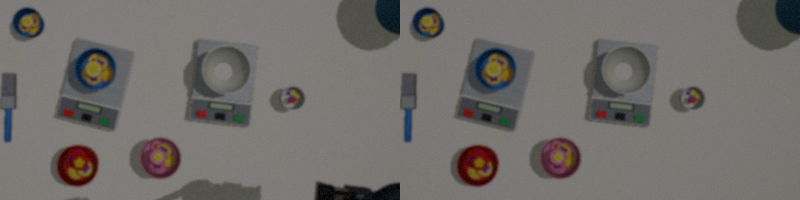

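After (left) and before (right) match: the bowl scale at (222,83), the bowl, the tub scale, the brush and the petal dish at (291,98) are all where they were, and the hand is well clear at the bottom right.

```bash
python3 -c "
from bench import *
print(sign_off())"
```

```text
the job is handed in; nothing more can be done
None
```

I pressed the bowl scale's green tare key down about 3 mm at roughly 5–6 N, enough to register, then took the hand well clear; pictures from before and after show nothing moved, and the job was handed in at about 15 s.

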